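# Inspect a knife guard under the loupe

### The job

Set the brass knife guard down gently, flat in the middle of the green pad of the inspection block, and let go of it. Then take the loupe from its rest and hold it level and still over the middle of the guard, the lens as high as the yellow focus collar on the gauge post, without the loupe ever touching the guard; finish while still holding it there, with the loupe resting on nothing. Do not shift the collar, and leave the steel guard, the oil bottle and the screwdriver alone.

Things in the scene. Friction and masses are not known exactly. Their poses are not given: they have to be found in the camera images.
- guard: Brass knife guard: flat plate with round ends, 64 long (its x) x 40 wide (its y) x 10 mm thick, flat parallel sides 24 mm long in the middle of each long edge, a painted black slot on top; 0.17 kg nominal. Lies flat on the bench at the start. Origin: centre of its underside, z up.
- guard_face (a point): Centre of the brass guard's top face, 10 mm above its underside.
- steel_guard: Bystander: plate of the same shape and size in silvery metal, lying flat on the bench; the two guards swap places at random. Origin: centre of its underside.
- block: Inspection block, fixed to the bench: steel round, 94 mm across and 30 mm high, with a green pad 84 mm across and 3 mm thick on top (top at 33 mm). A bar 30 mm wide and 12 mm high runs out along the block's +x to a dark gauge post, 8 mm across and reaching 130 mm above the bench, 100 mm from the block's axis. Origin: centre of the underside.
- pad (a point): Centre of the top of the green pad, 33 mm above the bench.
- collar (a joint): Height setting of the yellow collar on the gauge post, 0 to 0.03 m; at 0 the collar's middle is 78 mm above the bench, larger is higher. It slides stiffly (about 4 N) and stays where it is; it starts at a different setting each time.
- focus (a point): Middle of the yellow collar (a disc 26 mm across, 6 mm thick, around the gauge post, 100 mm from the pad's centre): its height is the height at which the middle plane of the lens must be held, 35 to 65 mm above the placed guard's top face.
- loupe: Loupe: a lens in a steel ring 64 mm across and 12 mm thick, with a straight red handle of rectangular section, 16 mm wide (its y) and 14 mm high (its z), reaching from 42 to 160 mm from the lens centre towards the loupe's -x; 0.12 kg nominal. Origin: centre of the lens, in the middle plane of ring and handle; z is the lens axis (up). It starts lying level on its rest, lens centre 36 mm above the bench, and balances about 60 mm from the lens centre along the handle.
- rest: Wooden rest of the loupe, fixed to the bench: base 6 mm high and 50 mm wide, from 35 mm beyond the lens centre to 165 mm behind it; a block 50 x 50 mm, top at 30 mm, under the lens, and a block 20 mm long and 40 mm wide, top at 29 mm, under the handle's end (centred 145 mm behind the lens). Between 25 and 135 mm behind the lens centre the handle is free at both sides and below. Origin: on the bench under the lens centre; x as the loupe's.
- oil: Bystander: amber oil bottle, 44 mm across, 110 mm high, standing beyond the rest. Origin: centre of its underside.
- driver: Bystander: screwdriver with a blue handle lying flat beyond the block, 200 mm long, 26 mm thick. Origin: on its underside, at its middle.
Things that resemble listed ones, but are neither listed nor needed, are in the scene too. Of the things that look like the loupe, the smaller one is meant. Of the things shaped like the guard, the brass one is meant.

How it is judged (in metres and radians):
On the way, in this order (a step that is already met when the one before it is completed fails the run):
1. the brass guard lies flat in the middle of the green pad, let go (horizontal distance between guard_face and pad below 0.012 m and angle between guard's own z axis and vertical below 0.08 rad and z of guard in the frame of pad below 0.004 m and contact force between guard and block above 0.3 N and contact force between the fingers and guard below 0.1 N and linear speed of guard below 0.02 m/s), for 0.3 s.
2. the loupe is held clear of its rest (contact force between the fingers and loupe above 1 N and contact force between loupe and rest below 0.05 N and height (world z) of loupe above 0.05 m), for 0.3 s.
At the end, for the whole second after the job is handed in: Brass guard let go, flat, within 12 mm of the pad's centre. Fingers hold the loupe still, level within 0.1 rad, lens centre within 10 mm sideways of the guard's centre and within 6 mm of the collar's height, touching neither block, post, guard nor rest (horizontal distance between guard_face and pad below 0.012 m and angle between guard's own z axis and vertical below 0.08 rad and z of guard in the frame of pad below 0.004 m and contact force between guard and block above 0.3 N and contact force between the fingers and guard below 0.1 N and horizontal distance between loupe and guard_face below 0.01 m and z of loupe in the frame of focus between -0.006 and 0.006 m and angle between loupe's own z axis and vertical below 0.1 rad and linear speed of loupe below 0.02 m/s and contact force between the fingers and loupe above 1 N and contact force between loupe and block below 0.05 N and contact force between loupe and guard below 0.05 N and contact force between loupe and rest below 0.05 N); the arm keeps its last pose, push and grip.
It fails at once if the steel guard, the oil bottle or the screwdriver was disturbed (moved over 20 mm, or bottle tipped) (distance of any of steel_guard, oil, driver from where it was at the start of the episode above 0.02 m or angle between oil's own z axis and vertical above 0.5 rad).
It fails at once if the focus collar was shifted by more than 3 mm (distance of focus from where it was at the start of the episode above 0.003 m).
It fails at once if the loupe touched the guard (contact force between loupe and guard above 0.5 N).
It fails at once if the guard was dropped onto the pad instead of set down (faster than 0.4 m/s just above it) (linear speed of guard above 0.4 m/s and distance between guard and pad below 0.025 m).
It also fails if it takes over 54 s, if anything falls off the work surface, if the arm or the gripper's body presses on something with over 40 N, if the wrist force passes 120 N, or if a joint passes its speed limit or range.

### The arm

A 6-joint arm with a two-finger parallel gripper is mounted at the origin on the work surface. World frame = base frame: x ahead of the robot, y to its left, z up, the work surface at z = 0. Lengths are in mm, angles in rad, forces in N, time in s.
With the tool pointing down it reaches from about 275 to 875 mm from the base axis. Payload 12.5 kg.
Tool frame: the origin (TCP) lies between the finger pads; the fingertips stand 19 mm ahead of it and the grasp point (between the pads) is the TCP (nose_length is the distance from the TCP to the fingertips, in mm); z points along the fingers, y is the line along which they close (so a half turn about z gives the same grasp; the last joint's range is limited). The gripper opens to 85 mm and grips with 20 to 120 N. Pads are 22 mm wide; open, the fingers measure 114 mm over their backs; the gripper's body (76 mm by 85 mm) begins 54 mm behind the grasp point. The pads swing forward as they close: fully open they stand 13 mm farther back than shut.
Start: joints at [1.145, 0.351, 1.652, -0, 1.139, -0.085], TCP at [183.801, 518.365, 250.29] pointing down, gripper open.
Joint ranges: [-2.75, 2.75], [-0.79, 2.1], [0.01, 2.65], [-1.57, 4.71], [0.07, 3.14], [-2.87, 2.87]. Speed limits (rad/s): [2.22, 2.22, 2.79, 3.14, 3.14, 3.14].

### API

Orientations are given as a unit quaternion [x, y, z, w].
In Python, from rig import * gives the robot as it stands.
- The arm moves only by the shell command python3 -m jog 'ROWS' [FORCE]. ROWS is JSON, a list of rows, each an object with "gripper": the opening, from 0 (shut) to 1 (fully open); "xyz": the shift along the tool's x, y, z in mm, a list of three; "angular": the turn, a rotation vector about the tool's x, y, z in degrees, a list of three. A call has 1 to 20 rows; each row is the pose to reach, as a shift and turn from the pose commanded when the call began, along the tool's axes at that moment; what a row does not reach only later rows make up. A row lasts 1/8 s, in which the tool goes at most 62.5 mm and 10.7 degrees, less where a joint would pass 70% of its speed; a pose out of reach is approached as far as the arm can. A call with a gripper value outside its range is refused whole. The fingers move at their own pace and stop on an object; FORCE is the grip in N (left out, the last holds). Time passes only in rows, so rows that repeat a pose let the fingers close. It gives the time, the measured TCP pose, the force, the opening and the grip force at its end, in the units of the state.
- get_state(): the state, without advancing time (a new reading comes with each control period).
- read_camera(name): name is "scene" or "side" or "wrist"; returns a dict with "color" (384x512x3 uint8, red, green, blue), "depth" (384x512 float32, mm along the optical axis (not along the pixel's ray), 0 where there is no reading), "fovy" (degrees; the focal length in pixels is half the picture's height over the tangent of half this angle, whatever the lens; pixels are square), "cx", "cy" (the principal point, pixels), "extrinsics" (4x4, takes a point from world to camera coordinates); the wrist camera has in their place "T_tool_cam" (4x4, takes a point from camera to tool coordinates, whose origin is the TCP and whose axes are the flange's). Camera axes: x right, y up, looking along -z (the intrinsics and any distortion apply to the point x, -y, -z); pixel columns grow to the right and rows downward; lengths in mm; the calibration is good to about 2 mm. The wrist camera is an equidistant fisheye: a pixel r from the principal point sees the ray r / f radians off the axis. A picture is of the moment at which its call begins: read the wrist's pose just before it.
- finish_job(): hands the job in; it is judged then, once.
The state is a dict: "clock": time; "joints": joint angles; "qvel": joint speeds; "joint_efforts": joint torques, N m; "eef_pos": TCP position; "tcp_rot": TCP orientation; "ft_force": force on the tool from outside, world axes, zero at the start; "wrist_torque": the same for the moment, N m; "width": opening from 0.0 (shut) to 1.0 (fully open); "finger_force": force on a finger pad.
Only numpy, scipy, OpenCV 4.12 (cv2) and the standard library are available. Lean on these libraries where they do the work, as an engineer would, in place of code of your own. Each camera call takes 0.05 s, during which the arm holds its last target. There are 200 camera calls.

## Working session

There is one attempt and no reset: what is moved stays moved. The work goes in short steps, Python scripts to look and compute and a shell command to move; the robot and the scene stay as the last step left them, time stands still between calls to the robot, and variables do not carry over. Pictures are saved under pics/ and viewed, at most 12 in all, crops included, and the job is handed in when it is done.

```bash
mkdir -p pics; ls; python3 - <<'E'
from rig import *
import cv2,numpy as np
s=get_state();print(s)
ims=[]
for n in("scene","side"):
    c=read_camera(n);np.savez(f"{n}0.npz",**c);print(n,c["fovy"],c["cx"],c["cy"],c["extrinsics"].round(3).tolist())
    cv2.imwrite(f"pics/{n}0.png",c["color"][:,:,::-1])
E
```

```text
pics
{'clock': 0.0, 'joints': array([ 1.14538761e+00,  3.51281313e-01,  1.65245980e+00,  7.26778610e-06,
        1.13913320e+00, -8.46152176e-02]), 'qvel': array([-1.67750209e-03, -7.10377703e-05,  3.82253853e-04, -7.61947820e-05,
       -2.81584437e-03, -1.45616144e-03]), 'joint_efforts': array([-3.17256017e-03, -5.06092823e+01, -2.91408902e+01, -2.44114717e-04,
        4.58823240e-03, -3.29216402e-05]), 'eef_pos': array([183.67336849, 518.0707037 , 249.72015981]), 'tcp_rot': array([ 1.69574834e-01,  9.85517105e-01, -6.19271113e-04, -1.64846131e-04]), 'ft_force': array([ 0.15187493, -0.02510133, -0.43831605]), 'wrist_torque': array([-0.02093277, -0.04635247,  0.00196869]), 'finger_force': 0.0, 'width': 0.9998909490477343}
scene 48.28006544533295 253.84309155674526 189.55931399798567 [[-0.083, 0.996, -0.023, 74.982], [-0.524, -0.024, 0.852, 240.59], [0.848, 0.083, 0.524, -1518.3], [0.0, 0.0, 0.0, 1.0]]
side 51.23803842985947 261.02327120321615 190.63879981301017 [[0.706, -0.708, 0.019, -431.964], [0.53, 0.547, 0.648, -360.998], [-0.469, -0.448, 0.761, -804.95], [0.0, 0.0, 0.0, 1.0]]
```

View pics/scene0.png

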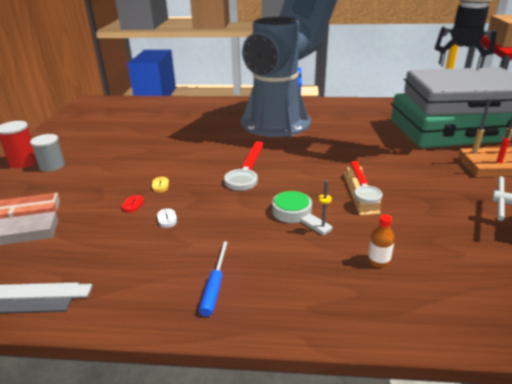

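View pics/side0.png

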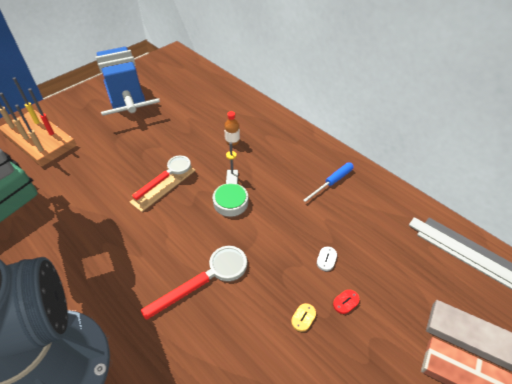

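The scene view shows three guard shapes: yellow/brass at scene (160,184) / side (304,317), red at (132,204), and silver at (167,218). Brass is the one meant. There are two loupes. The small one lies on the wooden rest at scene (367,193) / side (178,165). The larger one lies on the bench at scene (240,179) / side (228,264) and is a decoy. The green pad is at scene (293,201) and the yellow collar at (325,199).

```bash
cat >h.py <<'E'
import numpy as np,cv2
def load(f): return dict(np.load(f))
def ray(c,u,v):
    f=c["color"].shape[0]/2/np.tan(np.radians(float(c["fovy"]))/2)
    E=c["extrinsics"];d=E[:3,:3].T@np.array([(u-c["cx"])/f,-(v-c["cy"])/f,-1]);return -E[:3,:3].T@E[:3,3],d
def plane(c,u,v,z):
    o,d=ray(c,u,v);return o+d*(z-o[2])/d[2]
def tri(a,b):
    (o,d),(p,e)=a,b;st=np.linalg.lstsq(np.c_[d,-e],p-o,rcond=None)[0]
    x,y=o+d*st[0],p+e*st[1];return (x+y)/2,np.linalg.norm(x-y)
def mask(img,hr,smin=110,vmin=60,box=None):
    h=cv2.cvtColor(img,cv2.COLOR_RGB2HSV);m=cv2.inRange(h,(hr[0],smin,vmin),(hr[1],255,255))
    if box:
        k=np.zeros_like(m);x0,y0,x1,y1=box;k[y0:y1,x0:x1]=1;m=m*k
    return m
def blob(m):
    cs=cv2.findContours(m,cv2.RETR_EXTERNAL,cv2.CHAIN_APPROX_NONE)[0];return max(cs,key=cv2.contourArea)
def cen(c):
    M=cv2.moments(c);return M["m10"]/M["m00"],M["m01"]/M["m00"]
E
python3 - <<'E'
from h import *
S=load("scene0.npz");D=load("side0.npz")
bx={"guard":((18,34),(145,170,178,198),(285,295,325,340),10),"pad":((45,80),(265,180,320,225),(205,175,255,215),33),"collar":((20,34),(314,190,336,208),(222,148,240,162),90)}
for k,(h,b1,b2,z) in bx.items():
    p=[];r=[]
    for c,b in((S,b1),(D,b2)):
        q=blob(mask(c["color"],h,box=b));uv=cen(q);r.append(ray(c,*uv));P=plane(c,*uv,z)
        pts=np.array([plane(c,*x[0],z)[:2] for x in q],np.float32);rc=cv2.minAreaRect(pts)
        print(k,np.round(uv,1),P.round(1),"rect",np.round(rc[0],1),np.round(rc[1],1),round(rc[2],1))
    print("  tri",*[np.round(x,1) for x in tri(*r)])
# loupe handle: red
for n,c,b in(("scene",S,(345,155,385,205)),("side",D,(130,150,195,205))):
    m=mask(c["color"],(0,8),150,80,b)|mask(c["color"],(172,180),150,80,b)
    q=blob(m);pts=np.array([plane(c,*x[0],40)[:2] for x in q],np.float32);rc=cv2.minAreaRect(pts);print(n,"handle",np.round(rc[0],1),np.round(rc[1],1),rc[2])
# depth based lens
for n,(c,u,v) in {"s":(S,368,194),"d":(D,178.5,164)}.items(): print("lens",n,plane(c,u,v,42).round(1))
ims=[cv2.resize(c["color"][y:y+75,x:x+100,::-1],(400,300),interpolation=2) for c,x,y in((S,320,150),(S,110,165),(D,120,140),(D,260,250))]
cv2.imwrite("pics/crop1.png",np.vstack([np.hstack(ims[:2]),np.hstack(ims[2:])]))
E
```

```text
guard [159.9 183.8] [ 459.3 -289.3   10. ] rect [ 459.  -289.4] [77.8 42.9] 14.5
guard [303.3 316.9] [ 449.  -292.8   10. ] rect [ 449.4 -292.3] [66.6 42.5] 12.4
  tri [ 451.  -292.     5.1] 0.5
pad [291.6 200.2] [558.5  62.4  33. ] rect [556.6  62.2] [79.  78.9] 2.6
pad [230.  195.6] [554.   60.3  33. ] rect [554.8  61.1] [79.7 80. ] 45.9
  tri [555.2  62.2  30.7] 0.6
collar [324.9 198.7] [637.4 133.   90. ] rect [636.7 133.2] [25.7 35.6] 86.1
collar [230.5 155.1] [620.6 128.4  90. ] rect [620.8 128.6] [30.7 24.5] 48.2
  tri [625.6 134.2  82.4] 0.1
scene handle [420.4 233.6] [133.7  27.7] 4.71611213684082
side handle [423.5 233.3] [121.7  26.8] 6.567103862762451
lens s [536.9 243.5  42. ]
lens d [522.9 240.7  42. ]
```

View pics/crop1.png

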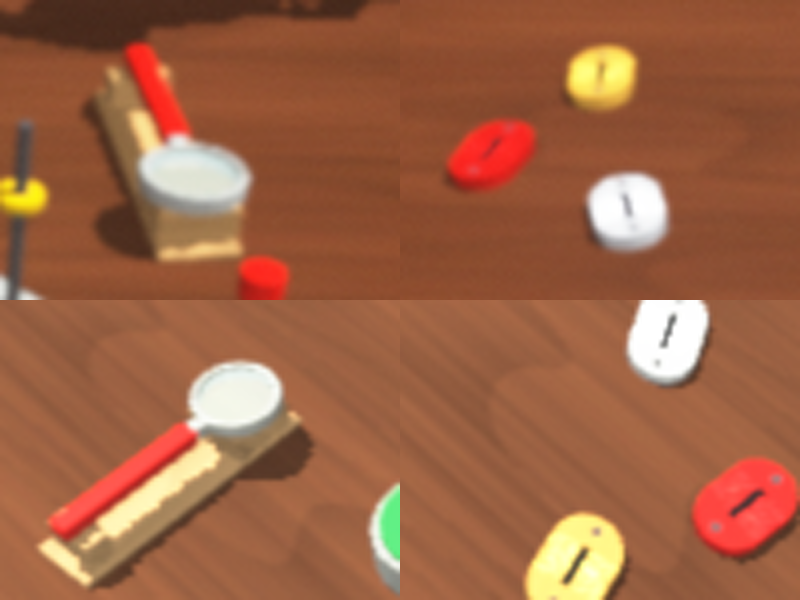

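Crops confirm it: the small loupe, with its handle towards the base, lies on the wooden rest. The yellow brass guard is at side crop (575,565), with its long axis about 13° from world x. Pad to collar measures 100.7 mm, against 100 given. I'll go above the guard and look closer.

```bash
python3 -m jog '[{"gripper":1,"xyz":[-522,-674,60],"angular":[0,0,-33]},{"gripper":1,"xyz":[-522,-674,60],"angular":[0,0,-33]},{"gripper":1,"xyz":[-522,-674,60],"angular":[0,0,-33]},{"gripper":1,"xyz":[-522,-674,60],"angular":[0,0,-33]},{"gripper":1,"xyz":[-522,-674,60],"angular":[0,0,-33]},{"gripper":1,"xyz":[-522,-674,60],"angular":[0,0,-33]},{"gripper":1,"xyz":[-522,-674,60],"angular":[0,0,-33]},{"gripper":1,"xyz":[-522,-674,60],"angular":[0,0,-33]},{"gripper":1,"xyz":[-522,-674,60],"angular":[0,0,-33]},{"gripper":1,"xyz":[-522,-674,60],"angular":[0,0,-33]},{"gripper":1,"xyz":[-522,-674,60],"angular":[0,0,-33]},{"gripper":1,"xyz":[-522,-674,60],"angular":[0,0,-33]},{"gripper":1,"xyz":[-522,-674,60],"angular":[0,0,-33]},{"gripper":1,"xyz":[-522,-674,60],"angular":[0,0,-33]},{"gripper":1,"xyz":[-522,-674,60],"angular":[0,0,-33]},{"gripper":1,"xyz":[-522,-674,60],"angular":[0,0,-33]},{"gripper":1,"xyz":[-522,-674,60],"angular":[0,0,-33]},{"gripper":1,"xyz":[-522,-674,60],"angular":[0,0,-33]}]' 40
cat >>h.py <<'E'
from scipy.spatial.transform import Rotation as R
def wrist(f):
    from rig import get_state,read_camera
    s=get_state();c=read_camera("wrist");cv2.imwrite(f,c["color"][:,:,::-1])
    T=np.eye(4);T[:3,:3]=R.from_quat(s["tcp_rot"]).as_matrix();T[:3,3]=s["eef_pos"];c["T"]=T@c["T_tool_cam"];c["s"]=s;return c
def wplane(c,u,v,z):
    f=192/np.tan(np.radians(c["fovy"])/2);a,b=u-c["cx"],v-c["cy"];r=np.hypot(a,b)+1e-9;t=r/f
    d=c["T"][:3,:3]@np.array([a/r*np.sin(t),-b/r*np.sin(t),-np.cos(t)]);o=c["T"][:3,3];return o+d*(z-o[2])/d[2]
def wcontour(c,q,z): return np.array([wplane(c,*p[0],z)[:2] for p in q],np.float32)
def totool(s,d): return R.from_quat(s["tcp_rot"]).inv().apply(d)
def yaw(s):
    y=R.from_quat(s["tcp_rot"]).as_matrix()[:,1];return np.degrees(np.arctan2(y[1],y[0]))
E
python3 - <<'E'
from h import *
c=wrist("pics/w1.png");s=c["s"];print(s["clock"],s["eef_pos"],yaw(s))
m=mask(c["color"],(18,34),100,60);q=blob(m);print(cv2.contourArea(q),cen(q))
p=wcontour(c,q,10);print(cv2.minAreaRect(p),wplane(c,*cen(q),10))
E
```

```text
clock: 2.35
eef_pos: [450.5, -290.6, 190.6]
tcp_rot: [-0.118, 0.993, -0.0, 0.0]
ft_force: [-0.1, 0.7, -0.4]
width: 1.001
finger_force: 0.0
2.35 [ 450.50437452 -290.61204826  190.58595707] 103.52505872917487
41.5 (491.47389558232925, 354.50602409638554)
((701.9324951171875, 286.24639892578125), (47.66606521606445, 15.369718551635742), 63.6015739440918) [702.51139792 287.17546463  10.        ]
```

View pics/w1.png

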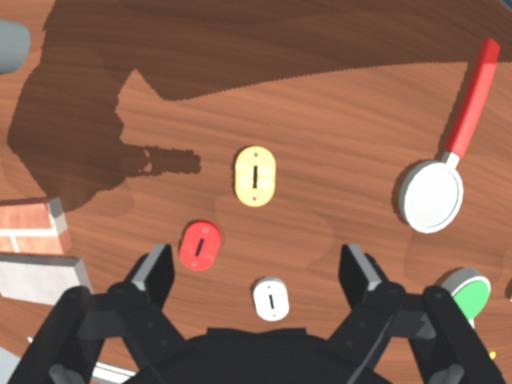

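The brass guard is at wrist px (255,177), with red at (200,246), steel at (270,299), and the pad and decoy loupe to the right. The mask needs a lower saturation threshold there.

```bash
python3 - <<'E'
from h import *
c=wrist("pics/w1.png");s=c["s"]
m=mask(c["color"],(18,34),60,120,(220,135,290,220));q=blob(m);print(cv2.contourArea(q),cen(q))
p=wcontour(c,q,10);rc=cv2.minAreaRect(p);print(rc,wplane(c,*cen(q),10))
P=np.array([*rc[0],20]);print("tool shift",totool(s,P-s["eef_pos"]),yaw(s))
E
```

```text
1984.5 (254.90896111531032, 175.75443016712856)
((452.2900085449219, -291.1644287109375), (65.64876556396484, 42.124881744384766), 12.480988502502441) [ 451.23798581 -291.40900616   10.        ]
tool shift [ -1.55707773  -0.78271796 170.5820484 ] 103.52353731718807
```

```bash
python3 -m jog '[{"gripper":1,"xyz":[-1.5,-1,50],"angular":[0,0,1]},{"gripper":1,"xyz":[-1.5,-1,100],"angular":[0,0,1]},{"gripper":1,"xyz":[-1.5,-1,140],"angular":[0,0,1]},{"gripper":0.75,"xyz":[-1.5,-1,160],"angular":[0,0,1]},{"gripper":0.6,"xyz":[-1.5,-1,165],"angular":[0,0,1]},{"gripper":0.58,"xyz":[-1.5,-1,170],"angular":[0,0,1]},{"gripper":0.58,"xyz":[-1.5,-1,170],"angular":[0,0,1]},{"gripper":0.2,"xyz":[-1.5,-1,170],"angular":[0,0,1]},{"gripper":0.2,"xyz":[-1.5,-1,170],"angular":[0,0,1]},{"gripper":0.2,"xyz":[-1.5,-1,170],"angular":[0,0,1]},{"gripper":0.2,"xyz":[-1.5,-1,170],"angular":[0,0,1]}]' 40
python3 -m jog '[{"gripper":0.2,"xyz":[0,0,-20],"angular":[0,0,0]},{"gripper":0.2,"xyz":[0,0,-70],"angular":[0,0,0]},{"gripper":0.2,"xyz":[0,0,-130],"angular":[0,0,0]},{"gripper":0.2,"xyz":[0,0,-130],"angular":[0,0,0]},{"gripper":0.2,"xyz":[0,0,-130],"angular":[0,0,0]}]'
python3 - <<'E'
from h import *
c=wrist("pics/w2.png");s=c["s"];print(s["clock"],s["width"],s["finger_force"],s["eef_pos"],yaw(s))
print(totool(s,np.array([555.2,62,150])-s["eef_pos"]))
E
```

```text
clock: 3.82
eef_pos: [452.5, -292.2, 21.2]
tcp_rot: [-0.109, 0.994, -0.0, 0.0]
ft_force: [-1.6, 0.8, 5.9]
width: 0.45
finger_force: 40.6
clock: 4.45
eef_pos: [451.8, -291.6, 149.7]
tcp_rot: [-0.109, 0.994, 0.0, -0.0]
ft_force: [-0.5, -0.2, -2.5]
width: 0.454
finger_force: 41.2
4.45 0.4541028209021363 41.2065943214111 [ 451.76429457 -291.63805824  149.72840113] 102.47477822353109
[-1.77382943e+02  3.22946055e+02 -1.79135178e-01]
```

View pics/w2.png

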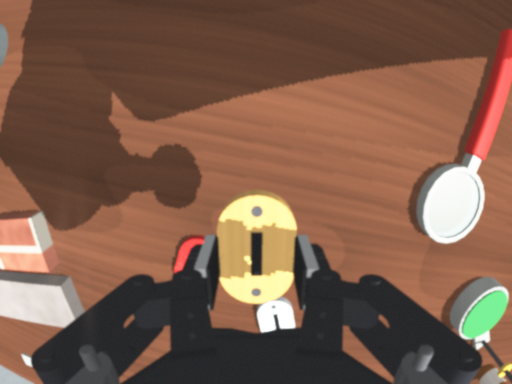

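Guard is held squarely, centred at px (257,240). I'll move most of the way to the pad and re-measure the pad from close by.

```bash
python3 -m jog '[{"gripper":0.2,"xyz":[-110,200,0],"angular":[0,0,0]},{"gripper":0.2,"xyz":[-110,200,0],"angular":[0,0,0]},{"gripper":0.2,"xyz":[-110,200,0],"angular":[0,0,0]},{"gripper":0.2,"xyz":[-110,200,0],"angular":[0,0,0]},{"gripper":0.2,"xyz":[-110,200,0],"angular":[0,0,0]},{"gripper":0.2,"xyz":[-110,200,0],"angular":[0,0,0]},{"gripper":0.2,"xyz":[-110,200,0],"angular":[0,0,0]}]'
python3 - <<'E'
from h import *
c=wrist("pics/w3.png");s=c["s"]
q=blob(mask(c["color"],(45,80),80,60));p=wcontour(c,q,33);print("pad",cv2.contourArea(q),cv2.minEnclosingCircle(p),wplane(c,*cen(q),33))
q=blob(mask(c["color"],(18,34),60,100,(200,130,310,320)));p=wcontour(c,q,s["eef_pos"][2]-11);print("guard",cv2.minAreaRect(p),s["eef_pos"],s["clock"])
E
```

```text
clock: 5.38
eef_pos: [516.0, -73.8, 149.7]
tcp_rot: [-0.108, 0.994, 0.0, -0.001]
ft_force: [-0.3, 0.6, -1.0]
width: 0.455
finger_force: 41.3
pad 3553.0 ((556.9921264648438, 62.31008529663086), 42.36366271972656) [550.10300787  58.72333105  33.        ]
guard ((514.4993286132812, -73.32560729980469), (66.31200408935547, 40.491249084472656), 12.43383502960205) [515.96661589 -73.84009932 149.72758597] 5.375
```

View pics/w3.png

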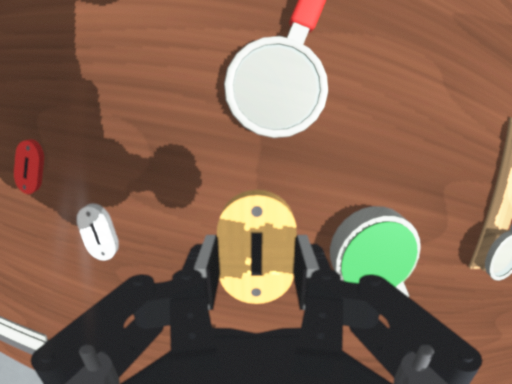

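Pad is at (557, 62.3) with radius 42.4, which matches 42. The guard is centred in the hand within 1.5 mm, so I'll move over and lower it.

```bash
python3 -m jog '[{"gripper":0.2,"xyz":[-69,124,0],"angular":[0,0,0]},{"gripper":0.2,"xyz":[-69,124,0],"angular":[0,0,0]},{"gripper":0.2,"xyz":[-69,124,0],"angular":[0,0,0]},{"gripper":0.2,"xyz":[-69,124,20],"angular":[0,0,0]},{"gripper":0.2,"xyz":[-69,124,50],"angular":[0,0,0]},{"gripper":0.2,"xyz":[-69,124,75],"angular":[0,0,0]},{"gripper":0.2,"xyz":[-69,124,85],"angular":[0,0,0]},{"gripper":0.2,"xyz":[-69,124,88],"angular":[0,0,0]},{"gripper":0.2,"xyz":[-69,124,91],"angular":[0,0,0]},{"gripper":0.2,"xyz":[-69,124,93],"angular":[0,0,0]},{"gripper":0.2,"xyz":[-69,124,94.5],"angular":[0,0,0]},{"gripper":0.2,"xyz":[-69,124,94.5],"angular":[0,0,0]}]'
```

```text
clock: 6.92
eef_pos: [557.1, 63.1, 55.9]
tcp_rot: [-0.109, 0.994, -0.0, 0.0]
ft_force: [-0.3, 0.8, -0.6]
width: 0.452
finger_force: 41.4
```

```bash
python3 -m jog '[{"gripper":0.2,"xyz":[0,0,0.7],"angular":[0,0,0]},{"gripper":0.2,"xyz":[0,0,1.2],"angular":[0,0,0]},{"gripper":0.2,"xyz":[0,0,1.5],"angular":[0,0,0]},{"gripper":0.2,"xyz":[0,0,1.5],"angular":[0,0,0]}]'
```

```text
clock: 7.42
eef_pos: [557.0, 63.1, 54.3]
tcp_rot: [-0.109, 0.994, 0.0, 0.0]
ft_force: [-0.4, -0.7, -1.4]
width: 0.448
finger_force: 41.4
```

```bash
python3 -m jog '[{"gripper":0.2,"xyz":[0,0,0.5],"angular":[0,0,0]},{"gripper":0.2,"xyz":[0,0,1],"angular":[0,0,0]},{"gripper":0.2,"xyz":[0,0,1],"angular":[0,0,0]}]'
```

```text
clock: 7.8
eef_pos: [557.0, 63.1, 54.2]
tcp_rot: [-0.109, 0.994, -0.0, 0.0]
ft_force: [-5.0, -1.0, 11.5]
width: 0.447
finger_force: 42.9
```

Contact at 54.2 (11.5 N up). Release, rise, and look.

```bash
python3 -m jog '[{"gripper":0.55,"xyz":[0,0,-0.5],"angular":[0,0,0]},{"gripper":0.65,"xyz":[0,0,-0.5],"angular":[0,0,0]},{"gripper":0.65,"xyz":[0,0,-0.5],"angular":[0,0,0]},{"gripper":0.65,"xyz":[0,0,-10],"angular":[0,0,0]},{"gripper":0.65,"xyz":[0,0,-60],"angular":[0,0,0]},{"gripper":0.65,"xyz":[0,0,-120],"angular":[0,0,0]},{"gripper":1,"xyz":[0,0,-140],"angular":[0,0,0]},{"gripper":1,"xyz":[0,0,-140],"angular":[0,0,0]},{"gripper":1,"xyz":[0,0,-140],"angular":[0,0,0]}]'
python3 - <<'E'
from h import *
c=wrist("pics/w4.png");s=c["s"];im=c["color"]
q=blob(mask(im,(18,34),60,100,(200,100,320,260)));print("guard",cen(q),cv2.minAreaRect(wcontour(c,q,43)))
q=blob(mask(im,(45,80),80,60));print("pad",cv2.minEnclosingCircle(wcontour(c,q,33)))
for b in((1,1),(2,2)): pass
m=mask(im,(0,8),150,80)|mask(im,(172,180),150,80);
for q in cv2.findContours(m,0,1)[0]:
    if cv2.contourArea(q)>80: print("red",cv2.boundingRect(q),cv2.minAreaRect(wcontour(c,q,43)))
print(s["clock"],s["eef_pos"],yaw(s))
E
```

```text
clock: 8.93
eef_pos: [556.4, 63.0, 192.2]
tcp_rot: [-0.109, 0.994, 0.0, -0.001]
ft_force: [0.6, -0.3, 0.3]
width: 1.003
finger_force: 0.0
guard (255.786511299435, 182.5906779661017) ((556.3953857421875, 63.04147720336914), (64.6060562133789, 41.00543975830078), 13.5685396194458)
pad ((556.9727783203125, 62.34333419799805), 41.535377502441406)
red (373, 361, 12, 16) ((798.736328125, 307.29376220703125), (42.67229461669922, 16.9327449798584), 42.46825408935547)
red (438, 76, 16, 81) ((439.6360778808594, 241.98611450195312), (87.45612335205078, 5.469210147857666), 6.176391124725342)
red (426, 48, 30, 107) ((426.5202331542969, 231.19351196289062), (116.58030700683594, 22.295391082763672), 4.847521781921387)
8.925 [556.40680301  63.01940139 192.23858527] 102.47141605771331
```

View pics/w4.png

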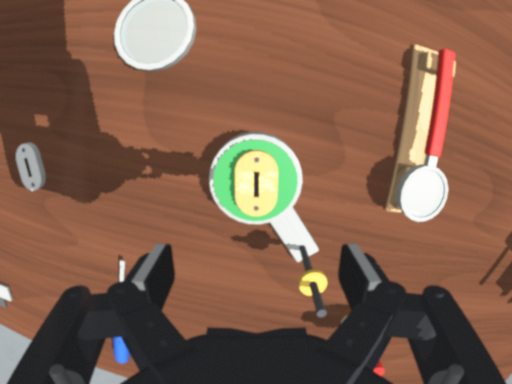

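The guard lies on the green pad at px (256,183), within 1 mm of its centre. The loupe is at (423,192) on its rest, and the collar at (314,283). Next I'll go above the handle and look close by.

```bash
python3 -m jog '[{"gripper":1,"xyz":[61,189,0],"angular":[0,0,7]},{"gripper":1,"xyz":[61,189,0],"angular":[0,0,7]},{"gripper":1,"xyz":[61,189,0],"angular":[0,0,7]},{"gripper":1,"xyz":[61,189,10],"angular":[0,0,7]},{"gripper":1,"xyz":[61,189,20],"angular":[0,0,7]},{"gripper":1,"xyz":[61,189,20],"angular":[0,0,7]},{"gripper":1,"xyz":[61,189,20],"angular":[0,0,7]}]'
python3 - <<'E'
from h import *
c=wrist("pics/w5.png");s=c["s"];im=c["color"]
m=mask(im,(0,8),150,80)|mask(im,(172,180),150,80)
for q in cv2.findContours(m,0,1)[0]:
    if cv2.contourArea(q)>300: print("red",cv2.boundingRect(q),cv2.minAreaRect(wcontour(c,q,43)))
print(s["clock"],s["eef_pos"],yaw(s))
S=load("scene0.npz");D=load("side0.npz")
E
```

```text
clock: 9.85
eef_pos: [457.3, 233.4, 173.2]
tcp_rot: [-0.047, 0.999, -0.0, -0.0]
ft_force: [0.5, -0.2, 1.2]
width: 1.001
finger_force: 0.0
red (252, 89, 16, 128) ((426.1614685058594, 233.84169006347656), (113.48499298095703, 13.256505012512207), 6.033290863037109)
red (6, 0, 38, 88) ((318.3880310058594, -27.082128524780273), (35.75442886352539, 97.614501953125), 81.13064575195312)
9.85 [457.28524858 233.41080174 173.15272183] 95.37768290745431
```

View pics/w5.png

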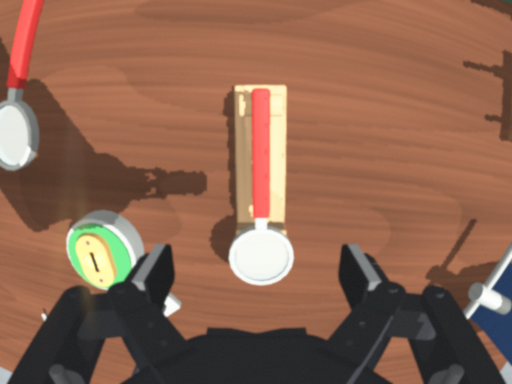

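The handle axis is at 6°, with its centre at (426,234). I'll descend and grip 68 mm behind the lens.

```bash
python3 -m jog '[{"gripper":1,"xyz":[-2,3.7,50],"angular":[0,0,-0.6]},{"gripper":1,"xyz":[-2,3.7,100],"angular":[0,0,-0.6]},{"gripper":1,"xyz":[-2,3.7,130],"angular":[0,0,-0.6]},{"gripper":0.6,"xyz":[-2,3.7,136.5],"angular":[0,0,-0.6]},{"gripper":0.4,"xyz":[-2,3.7,136.5],"angular":[0,0,-0.6]},{"gripper":0,"xyz":[-2,3.7,136.5],"angular":[0,0,-0.6]},{"gripper":0,"xyz":[-2,3.7,136.5],"angular":[0,0,-0.6]},{"gripper":0,"xyz":[-2,3.7,136.5],"angular":[0,0,-0.6]},{"gripper":0,"xyz":[-2,3.7,136.5],"angular":[0,0,-0.6]},{"gripper":0,"xyz":[-2,3.7,136.5],"angular":[0,0,-0.6]},{"gripper":0,"xyz":[-2,3.7,136.5],"angular":[0,0,-0.6]}]' 60
```

```text
clock: 11.28
eef_pos: [458.9, 238.6, 38.1]
tcp_rot: [-0.053, 0.999, 0.0, 0.001]
ft_force: [-1.7, -0.1, 7.4]
width: 0.175
finger_force: 58.7
```

```bash
python3 -m jog '[{"gripper":0,"xyz":[0,0,-10],"angular":[0,0,0]},{"gripper":0,"xyz":[0,0,-40],"angular":[0,0,0]},{"gripper":0,"xyz":[0,0,-90],"angular":[0,0,0]},{"gripper":0,"xyz":[0,0,-120],"angular":[0,0,0]},{"gripper":0,"xyz":[0,0,-120],"angular":[0,0,0]},{"gripper":0,"xyz":[0,0,-120],"angular":[0,0,0]},{"gripper":0,"xyz":[0,0,-120],"angular":[0,0,0]}]'
cat >lens.py <<'E'
from h import *
from rig import *
import sys
tag=sys.argv[1]
c=wrist(f"pics/w{tag}.png");s=c["s"]
im=c["color"];h=cv2.cvtColor(im,cv2.COLOR_RGB2HSV);m=cv2.inRange(h,(0,0,150),(180,50,255));m[:150]=0;m[330:]=0;m[:,:180]=0;m[:,340:]=0
q=blob(m);z=s["eef_pos"][2]
p=wcontour(c,q,z+6);print("lens px",cen(q),cv2.boundingRect(q),"world",cv2.minEnclosingCircle(p))
r=R.from_quat(s["tcp_rot"]).as_matrix();print("clock",s["clock"],s["eef_pos"],"yaw",yaw(s),"tilt",np.degrees(np.arccos(-r[2,2])))
S=read_camera("scene");D=read_camera("side");np.savez(f"scene{tag}.npz",**S);np.savez(f"side{tag}.npz",**D)
cv2.imwrite(f"pics/three{tag}.png",np.vstack([np.hstack([im[100:325,100:400],S["color"][130:355,220:520]]),np.hstack([D["color"][90:315,80:380],D["color"][90:315,80:380]*0])])[:,:,::-1])
E
python3 lens.py 6
```

```text
clock: 12.15
eef_pos: [457.7, 238.0, 155.7]
tcp_rot: [-0.053, 0.999, -0.0, -0.001]
ft_force: [0.3, -0.1, -2.4]
width: 0.169
finger_force: 58.9
lens px (258.74304068522486, 321.37972876516767) (239, 312, 39, 18) world ((490.230712890625, 242.96868896484375), 10.448722839355469)
clock 12.15 [457.66274011 238.03695371 155.69757115] yaw 96.07205190161592 tilt 0.12208198142095902Traceback (most recent call last):
  File "lens.py", line 11, in <module>
    cv2.imwrite(f"pics/three{tag}.png",np.vstack([np.hstack([im[100:325,100:400],S["color"][130:355,220:520]]),np.hstack([D["color"][90:315,80:380],D["color"][90:315,80:380]*0])])[:,:,::-1])
                                       ~~~~~~~~~^^^^^^^^^^^^^^^^^^^^^^^^^^^^^^^^^^^^^^^^^^^^^^^^^^^^^^^^^^^^^^^^^^^^^^^^^^^^^^^^^^^^^^^^^^^^^^^^^^^^^^^^^^^^^^^^^^^^^^^^^^^^^^^^^^^
    return _nx.concatenate(arrs, 0, dtype=dtype, casting=casting)
           ~~~~~~~~~~~~~~~^^^^^^^^^^^^^^^^^^^^^^^^^^^^^^^^^^^^^^^
ValueError: all the input array dimensions except for the concatenation axis must match exactly, but along dimension 1, the array at index 0 has size 592 and the array at index 1 has size 600
```

```bash
sed -i '$d' lens.py; cat >>lens.py <<'E'
w=lambda a,x,y,W=200,H=150:cv2.resize(a[y:y+H,x:x+W],(400,300),interpolation=2)
cv2.imwrite(f"pics/three{tag}.png",np.vstack([np.hstack([cv2.resize(im,(400,300)),w(S["color"],260,100)]),np.hstack([w(D["color"],120,60),w(D["color"],120,120)])])[:,:,::-1])
E
python3 lens.py 6
```

```text
lens px (259.22369314324504, 321.3767820773931) (239, 312, 39, 18) world ((490.55657958984375, 243.0946044921875), 10.451241493225098)
clock 12.3 [457.97070488 238.160401   156.04312474] yaw 96.07367987664115 tilt 0.0805083595476354
```

View pics/three6.png

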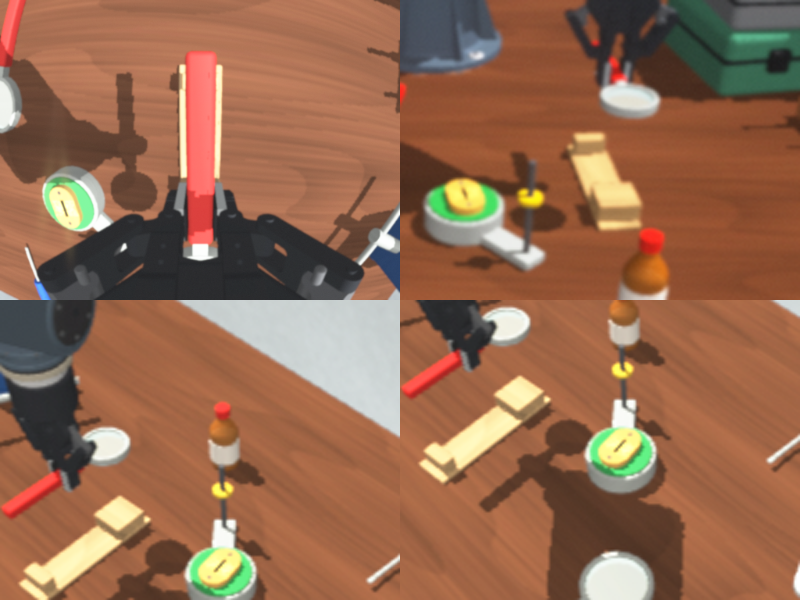

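Loupe is held level (lens at scene crop (629,100) and side crop (105,446)), and the guard is undisturbed on the pad. I'll triangulate the lens and collar from the scene and side views.

```bash
cat >tri.py <<'E'
from h import *
import sys
tag=sys.argv[1];bs,bd=[tuple(map(int,a.split(','))) for a in sys.argv[2:4]]
S=load(f"scene{tag}.npz");D=load(f"side{tag}.npz")
def gray(c,b):
    h=cv2.cvtColor(c["color"],cv2.COLOR_RGB2HSV);m=cv2.inRange(h,(0,0,125),(180,70,255));k=np.zeros_like(m);k[b[1]:b[3],b[0]:b[2]]=1;q=cv2.convexHull(blob(m*k));return q
def ctr(q):
    x,y,w,h=cv2.boundingRect(q);return x+(w-1)/2,y+(h-1)/2
qs,qd=gray(S,bs),gray(D,bd)
for n,f in(("box",ctr),("cen",cen)): print("lens",n,np.round(f(qs),1),np.round(f(qd),1),cv2.boundingRect(qs),cv2.boundingRect(qd),*[np.round(x,1) for x in tri(ray(S,*f(qs)),ray(D,*f(qd)))])
S0=load("scene0.npz");D0=load("side0.npz")
qs=blob(mask(S0["color"],(20,34),box=(314,190,336,208)));qd=blob(mask(D0["color"],(20,34),box=(222,148,240,162)))
for f in(ctr,cen): print("collar",np.round(f(qs),1),np.round(f(qd),1),cv2.boundingRect(qs),cv2.boundingRect(qd),*[np.round(x,1) for x in tri(ray(S0,*f(qs)),ray(D0,*f(qd)))])
E
python3 tri.py 6 354,138,395,162 158,122,190,146
```

```text
lens box [374.5 148. ] [172.5 133. ] (360, 138, 30, 21) (161, 124, 24, 19) [524.3 245.  155.7] 4.5
lens cen [373.7 148.8] [172.8 132.6] (360, 138, 30, 21) (161, 124, 24, 19) [525.8 244.2 155.4] 1.7
collar [325.  198.5] [230.5 155. ] (319, 194, 13, 10) (226, 151, 10, 9) [625.4 134.3  82.9] 0.2
collar [324.9 198.7] [230.5 155.1] (319, 194, 13, 10) (226, 151, 10, 9) [625.6 134.2  82.4] 0.1
```

```bash
python3 -m jog '[{"gripper":0,"xyz":[-4,-50,0],"angular":[0,0,0]},{"gripper":0,"xyz":[-8,-100,0],"angular":[0,0,0]},{"gripper":0,"xyz":[-10,-150,0],"angular":[0,0,0]},{"gripper":0,"xyz":[-11,-175,0],"angular":[0,0,0]},{"gripper":0,"xyz":[-11.5,-184.5,10],"angular":[0,0,0]},{"gripper":0,"xyz":[-11.5,-184.5,30],"angular":[0,0,0]},{"gripper":0,"xyz":[-11.5,-184.5,50],"angular":[0,0,0]},{"gripper":0,"xyz":[-11.5,-184.5,60],"angular":[0,0,0]},{"gripper":0,"xyz":[-11.5,-184.5,65],"angular":[0,0,0]},{"gripper":0,"xyz":[-11.5,-184.5,65],"angular":[0,0,0]},{"gripper":0,"xyz":[-11.5,-184.5,65],"angular":[0,0,0]}]'
python3 lens.py 7
python3 - <<'E'
from h import *
from rig import *
c=read_camera("wrist");im=cv2.imread("pics/w4.png")[:,:,::-1]
q=blob(mask(im,(20,34),box=(295,268,332,300)))
T=np.eye(4);T[:3,:3]=R.from_quat([-.109,.994,0,-.0005]).as_matrix();T[:3,3]=[556.4,63,192.2];c["T"]=T@c["T_tool_cam"]
for z in (78,81,84,87,90):
    P=wplane(c,*cen(q),z);print(z,P.round(1),np.hypot(*(P[:2]-[557,62.3])).round(1))
E
```

```text
clock: 13.82
eef_pos: [489.5, 56.1, 92.3]
tcp_rot: [-0.053, 0.999, -0.0, 0.0]
ft_force: [-0.4, -0.2, -0.9]
width: 0.177
finger_force: 59.0
lens px (256.4129281234925, 321.6169802219006) (240, 313, 36, 17) world ((522.3538818359375, 60.809757232666016), 9.6492919921875)
clock 13.825 [489.52221994  56.11845904  92.27741466] yaw 96.07791181879367 tilt 0.054453930803926014
78 [630.7 135.8  78. ] 104.1
81 [628.8 134.6  81. ] 102.0
84 [627.  133.5  84. ] 99.9
87 [625.1 132.4  87. ] 97.7
90 [623.2 131.3  90. ] 95.7
```

View pics/three7.png

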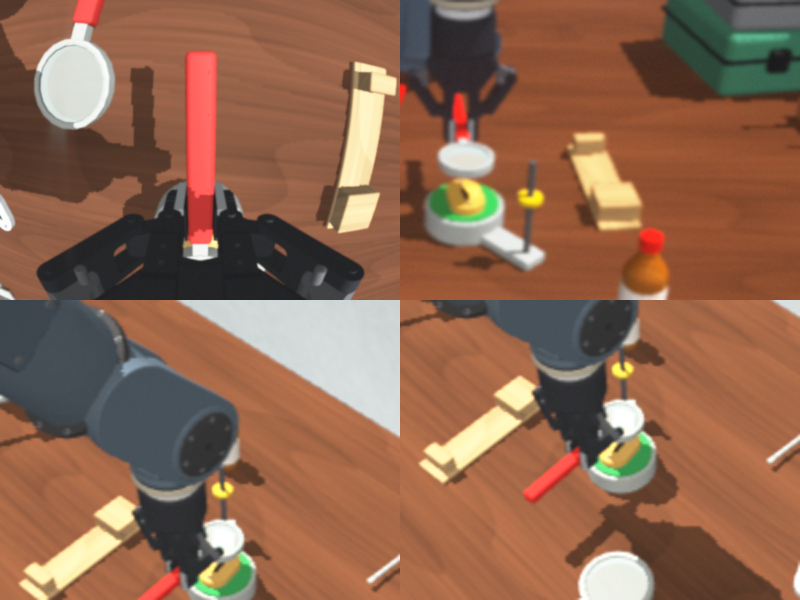

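The loupe is over the guard. The collar reads 82.5–84 by two methods, so I'll aim the lens at 83.5 and lower the last 6.7 mm, then verify.

```bash
python3 -m jog '[{"gripper":0,"xyz":[0,0,2],"angular":[0,0,0]},{"gripper":0,"xyz":[0,0,4.5],"angular":[0,0,0]},{"gripper":0,"xyz":[0,0,6.7],"angular":[0,0,0]},{"gripper":0,"xyz":[0,0,6.7],"angular":[0,0,0]},{"gripper":0,"xyz":[0,0,6.7],"angular":[0,0,0]},{"gripper":0,"xyz":[0,0,6.7],"angular":[0,0,0]},{"gripper":0,"xyz":[0,0,6.7],"angular":[0,0,0]},{"gripper":0,"xyz":[0,0,6.7],"angular":[0,0,0]}]'
python3 lens.py 8; python3 tri.py 8 270,165,315,191 217,160,245,184
```

```text
clock: 15.02
eef_pos: [489.2, 56.0, 85.1]
tcp_rot: [-0.053, 0.999, -0.0, 0.0]
ft_force: [-0.4, -0.1, -1.0]
width: 0.177
finger_force: 59.0
lens px (256.1950980392157, 321.5323529411765) (240, 313, 34, 17) world ((521.9390869140625, 60.27659606933594), 9.29093074798584)
clock 15.025 [489.22537295  56.04173466  85.14650261] yaw 96.0750821161669 tilt 0.006909911560073159
lens box [292.5 177.5] [232.  176.5] (279, 165, 28, 26) (222, 170, 21, 14) [565.3  62.3  98.8] 1.8
lens cen [291.8 180. ] [231.4 176.9] (279, 165, 28, 26) (222, 170, 21, 14) [566.1  62.8  94.1] 2.8
collar [325.  198.5] [230.5 155. ] (319, 194, 13, 10) (226, 151, 10, 9) [625.4 134.3  82.9] 0.2
collar [324.9 198.7] [230.5 155.1] (319, 194, 13, 10) (226, 151, 10, 9) [625.6 134.2  82.4] 0.1
```

View pics/three8.png

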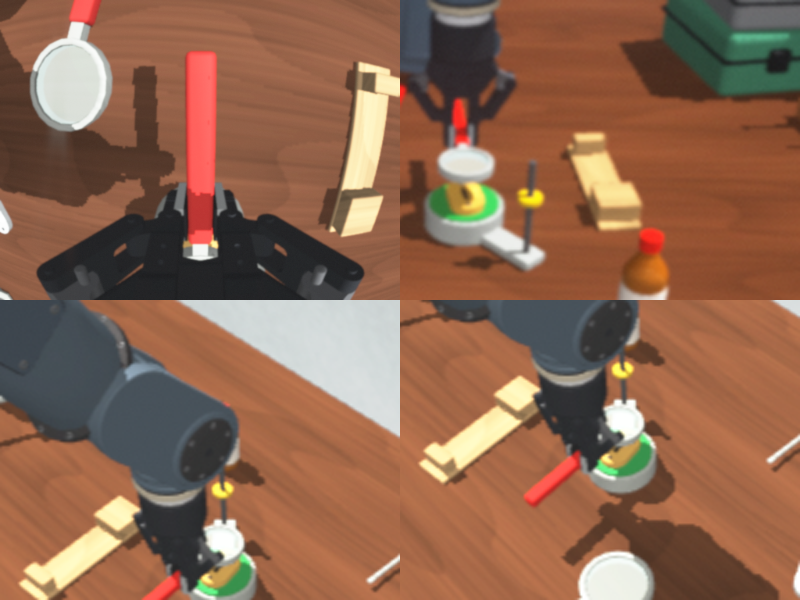

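In the views the lens sits level above the guard. The automatic masks were contaminated by the gripper and finger, so I'm using the ring edges read off the crops: scene (293,182), side (230.5,181.5).

```bash
python3 - <<'E'
from h import *
S=load("scene8.npz");D=load("side8.npz")
print(tri(ray(S,293,182),ray(D,230.5,181.5)))
for z in(80,83,86): print(z,plane(S,293,182,z).round(1),plane(D,230.5,181.5,z).round(1))
# ring front edge rows in scene; expected projections of the kinematic lens centre
def proj(c,P):
    f=192/np.tan(np.radians(float(c["fovy"]))/2);q=c["extrinsics"]@np.r_[P,1];return (c["cx"]+f*q[0]/-q[2]).round(1),(c["cy"]-f*q[1]/-q[2]).round(1)
P=np.array([556.8,63.2,83]);print(proj(S,P),proj(D,P))
print("pad",proj(S,[557,62.3,33]),proj(D,[557,62.3,33]),"measured 291.6,200.2 / 230,195.6")
E
```

```text
(array([559.8592535 ,  63.42958058,  83.38990348]), np.float64(2.6540635874340976))
80 [552.8  64.6  80. ] [561.8  64.2  80. ]
83 [557.9  64.6  83. ] [560.1  62.2  83. ]
86 [562.9  64.5  86. ] [558.4  60.1  86. ]
(np.float64(292.4), np.float64(181.8)) (np.float64(229.3), np.float64(181.9))
pad (np.float64(291.5), np.float64(199.8)) (np.float64(230.3), np.float64(194.5)) measured 291.6,200.2 / 230,195.6
```

Lens is at about (558, 63, 83), over the guard at (556.6, 63), with the collar at 82.5–84. Everything agrees within tolerance, so I'm handing in.

```bash
python3 -c "
from rig import *
print(get_state()['qvel'].round(3)); print(finish_job())"
```

```text
[-0.001 -0.001  0.001 -0.     0.     0.   ]
the job is handed in; nothing more can be done
None
```

I handed the job in at about 15 s: by my measurements the brass guard lies within 1 mm of the pad's centre, and the loupe is held level and still over it with the lens at about 83 mm, against 82.5–84 mm for the collar; no verdict came back.

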